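# Sort the dispensing bench

### The job

Tidy the bench after compounding: stand the two dropper bottles in the grey two-well rack, one to a well, the two ointment jars in the metal tray, one to a bay, and the steel weight in its wooden block. Set each one down gently and upright, right down on the floor of its place, without dropping or knocking over any of them; leave the mortar and the steel cup where they stand.

Things in the scene. Friction and masses are not known exactly. Their poses are not given: they have to be found in the camera images.
- dropper_a: amber glass dropper bottle, upright, round: body 28 mm in diameter and straight up to 40 mm height, paper label, shoulder to 47 mm, black cap 18 mm wide up to 57 mm, thin black rubber bulb up to 72 mm; about 40 g. One of two alike (either may go in either well). Origin at the centre of its underside, z up its axis.
- dropper_b: amber glass dropper bottle, upright, round: body 28 mm in diameter and straight up to 40 mm height, paper label, shoulder to 47 mm, black cap 18 mm wide up to 57 mm, thin black rubber bulb up to 72 mm; about 40 g. One of two alike (either may go in either well). Origin at the centre of its underside, z up its axis.
- jar_a: squat round ointment jar, upright, white with a black lid of the same width: 50 mm in diameter, 46 mm high (lid the upper 14 mm), straight sides; about 110 g. One of two alike (either may go in either bay). Origin at the centre of its underside, z up its axis.
- jar_b: squat round ointment jar, upright, white with a black lid of the same width: 50 mm in diameter, 46 mm high (lid the upper 14 mm), straight sides; about 110 g. One of two alike (either may go in either bay). Origin at the centre of its underside, z up its axis.
- weight: solid steel balance weight, upright, round: body 40 mm in diameter and 46 mm high, on it a neck 18 mm wide and a knob 26 mm wide, 62 mm high in all; 500 g. Origin at the centre of its underside, z up its axis.
- rack: grey plastic bottle rack, a fixed slab 64 mm (its x) by 116 mm (its y) by 14 mm high, with two round wells 46 mm in diameter and 9 mm deep, centred at y = -28 and y = +28 mm of its own frame (x = 0); the wells' floor is 5 mm above the table. Origin at the centre of its underside, z up.
- tray: low metal tray, fixed, 80 mm (its x) by 158 mm (its y), 14 mm high, walls 3 mm thick, floor 3 mm above the table; a 3 mm divider makes two bays, each 74 mm by 74.5 mm, centred at y = -38.8 and y = +38.8 mm of its own frame (x = 0). Origin at the centre of its underside, z up.
- block: wooden weight block, fixed, 80 x 80 mm, 14 mm high, with one round well in the middle 60 mm in diameter and 9 mm deep; its floor is 5 mm above the table. Origin at the centre of its underside, z up.
- mortar: white porcelain mortar, an open bowl 76 mm wide at the rim and 45 mm high, loose; to be left alone. Origin at the centre of its underside.
- cup: open steel measuring cup, 52 mm wide at the rim and 55 mm high, loose; to be left alone. Origin at the centre of its underside.

How it is judged:
By the outcome, as a careful person would: the job done as asked, in the order asked, and still so for the second after the job is handed in, with the robot touching nothing.
It also fails if it takes over 118 s, if anything falls off the work surface, if the arm or the gripper's body presses on something with over 40 N, if the wrist force passes 120 N, or if a joint passes its speed limit or range.

### The arm

A 6-joint arm with a two-finger parallel gripper is mounted at the origin on the work surface. World frame = base frame: x ahead of the robot, y to its left, z up, the work surface at z = 0. Lengths are in m, angles in rad, forces in N, time in s.
With the tool pointing down it reaches from about 0.275 to 0.75 m from the base axis. Payload 10.2 kg.
Tool frame: the origin (TCP) lies at the very end of the fingers, on their centre line; the grasp point (between the pads) lies ctrl.pinch_z behind it (ctrl.pinch_z is the distance from the TCP to the grasp point, in m); z points along the fingers, y is the line along which they close (so a half turn about z gives the same grasp; the last joint's range is limited). The gripper opens to 88 mm and grips with 3 to 60 N. Pads are 18 mm wide; open, the fingers measure 123 mm over their backs; the gripper's body (75 mm by 187 mm) begins 45 mm behind the grasp point.
Start: joints at [-1.562, 0.313, 1.498, -0, 1.331, -0.223], TCP at [0.121, -0.511, 0.213] pointing down, gripper open.
Joint ranges: [-2.94, 2.94], [-0.97, 2.17], [0.19, 2.56], [-1.23, 4.37], [0.02, 3.11], [-2.88, 2.88]. Speed limits (rad/s): [2.39, 2.39, 3.01, 3.14, 3.14, 3.14].

### API

Orientations are given as a rotation vector (axis times angle).
In Python, from rig import ctrl, viewer, order, models gives the robot as it stands.
- The arm moves only by the shell command python3 -m crank 'ROWS' [FORCE]. ROWS is JSON, a list of rows, each an object of numbers: "wx", "wy", "wz": the turn, a rotation vector about the tool's x, y, z scaled (see below); "dx", "dy", "dz": the shift along the tool's x, y, z scaled (see below); "gripper": the gripper's target within -1 to 1 (fully open at 1, half-way at 0, shut at -1). In form: [{"wx": .., "wy": .., "wz": .., "dx": .., "dy": .., "dz": .., "gripper": ..}, ...]. A call has 1 to 20 rows; each row shifts and turns the commanded pose from where the row before left it, along the tool's axes as they then stand; what a row does not reach is not made up. The controller multiplies each number of a shift by 40 mm and each number of a turn by 5 degrees. A row lasts 1/8 s, in which the tool goes at most 62.5 mm and 10.7 degrees, less where a joint would pass 70% of its speed; a pose out of reach is approached as far as the arm can. A call with a number of a shift or a turn outside -1 to 1 is refused whole. A call with a gripper value outside its range is refused whole. The fingers move at their own pace and stop on an object; FORCE is the grip in N (left out, the last holds). Time passes only in rows, so rows that do not move let the fingers close. It gives the time, the measured TCP pose, the force, the opening and the grip force at its end, in the units of the state.
- ctrl.get_state(): the state, without advancing time (a new reading comes with each control period).
- viewer.camera(name): name is "scene" or "top" or "wrist"; returns a dict with "pixels" (480x640x3 uint8, red, green, blue), "z_map" (480x640 float32, m along the optical axis (not along the pixel's ray), 0 where there is no reading), "intrinsics" (3x3 intrinsics, pixels), "R" (3x3) and "t" (3): a world point X has camera coordinates R X + t; the wrist camera has in their place "tool_from_camera" (4x4, takes a point from camera to tool coordinates, whose origin is the TCP and whose axes are the flange's). Camera axes: x right, y down, z forward; pixel columns grow to the right and rows downward; lengths in m; the calibration is good to about 2 mm. The wrist camera is an equidistant fisheye: a pixel r from the principal point sees the ray r / f radians off the axis. A picture is of the moment at which its call begins: read the wrist's pose just before it.
- order.hand_in(): hands the job in; it is judged then, once.
Trained networks look in a picture, given as the dict that the camera call returned (one of the last four; its "shot" number tells which), for a name from the list of things; names that differ only in an ending like _2 or _b are one class to them, and where a whole thing is asked for, a point or a joint stands for the part that bears it (a point fixed in the world has none). Each returns a list of dicts, best first, with "score" (0 to 1); they miss things now and then, are a little off and sometimes report something else, mostly with a low value. They report only what shows in the picture. A call takes as long as a camera call.
- models.look_for(picture, name): "point" ([x, y, z] in m, in world coordinates, good to about 4 mm: the middle of the surface that is visible of it).
- models.mark_of(picture, name): "point" ([x, y, z] in m, in world coordinates, good to about 4 mm: a listed point, or the origin of a listed thing).
The state is a dict: "t": time; "qpos": joint angles; "qd": joint speeds; "joint_efforts": joint torques, N m; "tcp_pos": TCP position; "eef_rot": TCP orientation; "wrist_force": force on the tool from outside, world axes, zero at the start; "wrist_torque": the same for the moment, N m; "finger_gap": finger opening in m; "finger_force": force on a finger pad.
Only numpy, scipy, OpenCV 4.12 (cv2) and the standard library are available. Lean on these libraries where they do the work, as an engineer would, in place of code of your own. Each camera call takes 0.05 s, during which the arm holds its last target. There are 200 camera calls.

## Working session

There is one attempt and no reset: what is moved stays moved. The work goes in short steps, Python scripts to look and compute and a shell command to move; the robot and the scene stay as the last step left them, time stands still between calls to the robot, and variables do not carry over. Pictures are saved under pics/ and viewed, at most 14 in all, crops included, and the job is handed in when it is done.

```bash
mkdir -p pics; cat > h.py <<'E'
import numpy as np,cv2
from rig import ctrl,viewer,order,models
from scipy.spatial.transform import Rotation as R
def save(p,n): cv2.imwrite('pics/'+n,cv2.cvtColor(p['pixels'],cv2.COLOR_RGB2BGR))
def cloud(p):
    K=p['intrinsics'];z=p['z_map'];v,u=np.mgrid[:480,:640]
    c=np.stack([(u-K[0,2])/K[0,0]*z,(v-K[1,2])/K[1,1]*z,z],-1)
    w=(c-p['t'])@p['R']; w[z==0]=np.nan; return w
def proj(p,X):
    c=p['R']@np.array(X)+p['t'];q=p['intrinsics']@c;return (q[:2]/q[2]).round().astype(int)
E
python3 - <<'E'
from h import *
np.set_printoptions(precision=4,suppress=True)
s=ctrl.get_state();print(s['tcp_pos'],s['eef_rot'],s['finger_gap'],ctrl.pinch_z, R.from_rotvec(s['eef_rot']).as_matrix())
for c in ['top','scene']:
    p=viewer.camera(c);save(p,c+'0.png')
    for n in ['dropper_a','jar_a','weight','rack','tray','block','mortar','cup']:
        for d in models.mark_of(p,n)[:3]: print(c,n,round(d['score'],2),np.array(d['point']),proj(p,d['point']))
    if c=='top': np.save('top.npy',cloud(p))
E
```

```text
[ 0.1206 -0.5107  0.2126] [-3.1192 -0.3631 -0.0003] 0.08801520129379704 0.0187 [[ 0.9733  0.2297  0.    ]
 [ 0.2297 -0.9733  0.0013]
 [ 0.0003 -0.0013 -1.    ]]
top dropper_a 0.65 [ 0.454  -0.1037  0.0029] [357 252]
top dropper_a 0.6 [ 0.6366 -0.2008  0.0037] [395 178]
top jar_a 0.88 [0.4483 0.1739 0.0011] [244 256]
top jar_a 0.81 [0.6524 0.1911 0.002 ] [237 174]
top jar_a 0.37 [ 0.4279 -0.2453  0.0028] [415 262]
top weight 0.73 [0.481  0.0348 0.0007] [301 242]
top rack 0.83 [ 0.5183  0.3567 -0.0004] [170 229]
top tray 0.62 [ 0.5206 -0.3821  0.    ] [469 223]
top block 0.9 [0.6396 0.0097 0.0024] [310 178]
top cup 0.78 [ 0.4269 -0.2469 -0.0024] [416 262]
scene dropper_a 0.85 [ 0.456  -0.1    -0.0003] [271 258]
scene dropper_a 0.81 [ 0.6358 -0.207  -0.0003] [269 356]
scene jar_a 0.83 [ 0.6531  0.1904 -0.0017] [461 259]
scene jar_a 0.68 [0.4518 0.1741 0.0032] [387 199]
scene jar_a 0.26 [ 0.6428  0.0076 -0.0002] [378 299]
scene weight 0.64 [ 0.473   0.0299 -0.0014] [334 236]
scene rack 0.92 [0.5193 0.3552 0.0017] [476 185]
scene tray 0.76 [ 0.5289 -0.3871  0.0001] [138 362]
scene tray 0.46 [ 0.4546 -0.1003  0.0006] [271 257]
scene block 0.8 [0.6432 0.0081 0.0044] [379 298]
scene mortar 0.6 [ 0.3662  0.3144 -0.0007] [414 154]
```

View pics/top0.png

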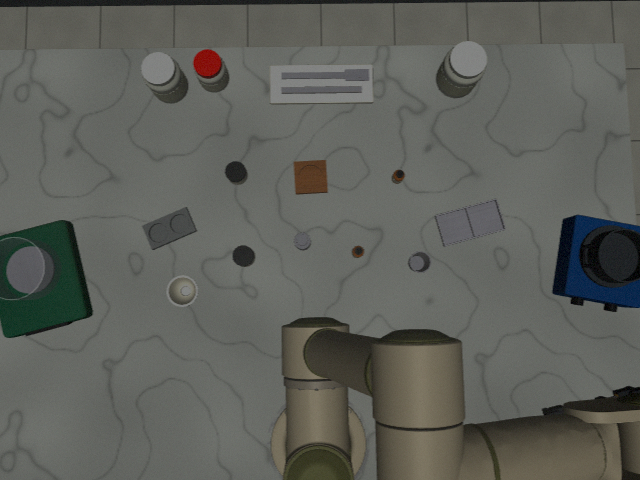

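View pics/scene0.png

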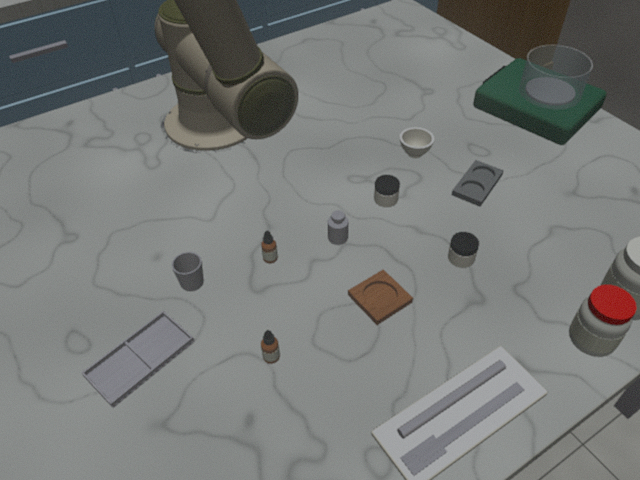

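```bash
python3 - <<'E'
from h import *
np.set_printoptions(precision=4,suppress=True)
w=np.load('top.npy');T=viewer.camera('top')
print('px size', T['t'], T['intrinsics'][0,0])
hsv=cv2.cvtColor(T['pixels'],cv2.COLOR_RGB2HSV)
z=w[...,2]
for n,x,y,z0,z1,r in [('dropA',.454,-.103,.02,.08,.05),('dropB',.637,-.204,.02,.08,.05),('jarA',.45,.174,.035,.056,.05),('jarB',.653,.191,.035,.056,.05),('weight',.477,.032,.035,.07,.05),('weightknob',.477,.032,.054,.07,.05),('cup',.427,-.246,.02,.07,.05),('mortar',.366,.314,.02,.07,.06)]:
    m=(np.hypot(w[...,0]-x,w[...,1]-y)<r)&(z>z0)&(z<z1)
    q=w[m]; 
    print(n,len(q), (q.min(0)+q.max(0))/2 if len(q) else '', q.mean(0) if len(q) else '', np.ptp(q,axis=0) if len(q) else '')
for n,x,y,r in [('rack',.518,.356,.075),('tray',.524,-.384,.1),('block',.641,.009,.065)]:
    m=(np.hypot(w[...,0]-x,w[...,1]-y)<r)&(z>.008)&(z<.025)
    q=w[m][:,:2].astype(np.float32);print(n,len(q),q.mean(0),cv2.minAreaRect(q*1000))
cv2.imwrite('pics/c1.png',cv2.cvtColor(cv2.resize(T['pixels'][140:300,130:530],None,fx=2,fy=2,interpolation=2),cv2.COLOR_RGB2BGR))
E
```

```text
px size [-0.0096  0.4887  1.3315] 559.0778520733353
dropA 114 [ 0.4526 -0.1038  0.049 ] [ 0.452  -0.1022  0.0484] [0.0261 0.0274 0.0521]
dropB 121 [ 0.6363 -0.2051  0.0473] [ 0.6337 -0.2036  0.0467] [0.027  0.0254 0.0534]
jarA 349 [0.4475 0.1717 0.0455] [0.4465 0.1712 0.0455] [0.0481 0.0479 0.0148]
jarB 345 [0.6508 0.1892 0.045 ] [0.65   0.1889 0.0449] [0.0511 0.0485 0.0195]
weight 215 [0.4801 0.0299 0.0519] [0.4794 0.0297 0.052 ] [0.0366 0.036  0.0314]
weightknob 94 [0.4798 0.0306 0.0611] [0.4801 0.0302 0.0609] [0.0243 0.0239 0.0131]
cup 198 [ 0.4254 -0.2484  0.0409] [ 0.4263 -0.2536  0.0439] [0.05   0.0508 0.0416]
mortar 507 [0.3659 0.3145 0.0353] [0.3657 0.3199 0.0366] [0.073  0.0742 0.0305]
rack 777 [0.5189 0.3554] ((507.6506652832031, 344.6407165527344), (95.08489990234375, 128.9307098388672), 23.328744888305664)
tray 346 [ 0.5226 -0.3846] ((535.3735961914062, -374.135498046875), (131.87335205078125, 172.97518920898438), 23.010677337646484)
block 619 [0.6411 0.0084] ((641.802734375, 8.493728637695312), (81.06150817871094, 80.05853271484375), 2.2464637756347656)
```

View pics/c1.png

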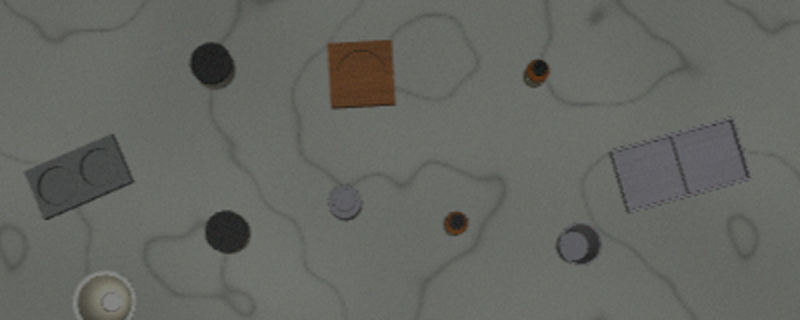

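```bash
python3 - <<'E'
from h import *
np.set_printoptions(precision=4,suppress=True)
T=viewer.camera('top');K=T['intrinsics']
def un(c,z=.014):
    u,v=c[0]/2+130-.25,c[1]/2+140-.25
    d=T['R'].T@np.linalg.inv(K)@[u,v,1];o=-T['R'].T@T['t'];return (o+d*(z-o[2])/d[2])[:2]
for n,c in dict(rack=[(25,173),(114,135),(133,181),(45,219)],tray=[(610,152),(732,120),(749,178),(628,212)],block=[(329,44),(392,41),(395,105),(331,108)]).items():
    P=np.array([un(q) for q in c]);y=(P[0]+P[3]-P[1]-P[2])/2;m=P.mean(0);L=np.linalg.norm(y);y/=L;h=.028 if n=='rack' else .0388
    print(n,m,L,np.degrees(np.arctan2(y[1],y[0])),m+y*h,m-y*h)
print(un((57,186)),un((101,167)))
E
python3 -m crank '[{"wz":-1,"gripper":1},{"wz":-1},{"wz":-1},{"wz":-1},{"wz":-1},{"wz":-1},{"wz":-1},{"wz":-1},{"wz":-1},{"wz":-1},{"wz":-1},{"wz":-1},{"wz":-1},{"wz":-1},{"wz":-1},{"wz":-0.34}]'
```

```text
rack [0.5178 0.355 ] 0.11635530565589222 112.80625502359091 [0.507  0.3808] [0.5287 0.3292]
tray [ 0.5213 -0.3799] 0.15586567393778308 104.32872085366948 [ 0.5117 -0.3423] [ 0.5309 -0.4175]
block [0.64   0.0087] 0.07842248686341928 91.94774872165651 [0.6387 0.0474] [ 0.6414 -0.0301]
[0.5071 0.382 ] [0.5296 0.3287]invalid input
```

```bash
python3 -m crank '[{"wx":0,"wy":0,"wz":-1,"dx":0,"dy":0,"dz":0,"gripper":1},{"wx":0,"wy":0,"wz":-1,"dx":0,"dy":0,"dz":0,"gripper":1},{"wx":0,"wy":0,"wz":-1,"dx":0,"dy":0,"dz":0,"gripper":1},{"wx":0,"wy":0,"wz":-1,"dx":0,"dy":0,"dz":0,"gripper":1},{"wx":0,"wy":0,"wz":-1,"dx":0,"dy":0,"dz":0,"gripper":1},{"wx":0,"wy":0,"wz":-1,"dx":0,"dy":0,"dz":0,"gripper":1},{"wx":0,"wy":0,"wz":-1,"dx":0,"dy":0,"dz":0,"gripper":1},{"wx":0,"wy":0,"wz":-1,"dx":0,"dy":0,"dz":0,"gripper":1},{"wx":0,"wy":0,"wz":-1,"dx":0,"dy":0,"dz":0,"gripper":1},{"wx":0,"wy":0,"wz":-1,"dx":0,"dy":0,"dz":0,"gripper":1},{"wx":0,"wy":0,"wz":-1,"dx":0,"dy":0,"dz":0,"gripper":1},{"wx":0,"wy":0,"wz":-1,"dx":0,"dy":0,"dz":0,"gripper":1},{"wx":0,"wy":0,"wz":-1,"dx":0,"dy":0,"dz":0,"gripper":1},{"wx":0,"wy":0,"wz":-1,"dx":0,"dy":0,"dz":0,"gripper":1},{"wx":0,"wy":0,"wz":-1,"dx":0,"dy":0,"dz":0,"gripper":1},{"wx":0,"wy":0,"wz":-0.34,"dx":0,"dy":0,"dz":0,"gripper":1}]'; ls
```

```text
t: 3.0
tcp_pos: [0.1206, -0.511, 0.2132]
eef_rot: [-2.221, -2.222, -0.0]
wrist_force: [0.0, 0.2, -0.3]
finger_gap: 0.0879
finger_force: 0.0
h.py
pics
top.npy
```

```bash
python3 -m crank '[{"wx":0,"wy":0,"wz":0,"dx":0.59,"dy":0.99,"dz":0.1,"gripper":1},{"wx":0,"wy":0,"wz":0,"dx":0.59,"dy":0.99,"dz":0.1,"gripper":1},{"wx":0,"wy":0,"wz":0,"dx":0.59,"dy":0.99,"dz":0.1,"gripper":1},{"wx":0,"wy":0,"wz":0,"dx":0.59,"dy":0.99,"dz":0.1,"gripper":1},{"wx":0,"wy":0,"wz":0,"dx":0.59,"dy":0.99,"dz":0.1,"gripper":1},{"wx":0,"wy":0,"wz":0,"dx":0.59,"dy":0.99,"dz":0.1,"gripper":1},{"wx":0,"wy":0,"wz":0,"dx":0.59,"dy":0.99,"dz":0.1,"gripper":1},{"wx":0,"wy":0,"wz":0,"dx":0.59,"dy":0.99,"dz":0.1,"gripper":1},{"wx":0,"wy":0,"wz":0,"dx":0.59,"dy":0.99,"dz":0.1,"gripper":1},{"wx":0,"wy":0,"wz":0,"dx":0.59,"dy":0.99,"dz":0.1,"gripper":1},{"wx":0,"wy":0,"wz":0,"dx":0.59,"dy":0.99,"dz":0.1,"gripper":1},{"wx":0,"wy":0,"wz":0,"dx":0.59,"dy":0.99,"dz":0.1,"gripper":1},{"wx":0,"wy":0,"wz":0,"dx":0.59,"dy":0.99,"dz":0.1,"gripper":1},{"wx":0,"wy":0,"wz":0,"dx":0,"dy":0,"dz":0,"gripper":1}]'
cat >> h.py <<'E'
def wrist(n=None):
    s=ctrl.get_state();p=viewer.camera('wrist')
    K=p['intrinsics'];v,u=np.mgrid[:480,:640];a=(u-K[0,2])/K[0,0];b=(v-K[1,2])/K[1,1];th=np.hypot(a,b)
    k=np.tan(th)/np.maximum(th,1e-9);z=p['z_map'];c=np.stack([a*k*z,b*k*z,z],-1)
    M=p['tool_from_camera'];w=(c@M[:3,:3].T+M[:3,3])@R.from_rotvec(s['eef_rot']).as_matrix().T+s['tcp_pos'];w[z==0]=np.nan
    if n: save(p,n)
    return s,p,w
def circ(w,x,y,r,z0,z1):
    m=(np.hypot(w[...,0]-x,w[...,1]-y)<r)&(w[...,2]>z0)&(w[...,2]<z1);q=w[m]
    if len(q)<10: return len(q)
    return len(q),((q.min(0)+q.max(0))/2).round(4),np.ptp(q,axis=0).round(4),np.array(cv2.minEnclosingCircle((q[:,:2]*1000).astype(np.float32))[0])
E
python3 - <<'E'
from h import *
s,p,w=wrist('w1.png');print(s['tcp_pos'])
for a,b in [(.01,.08),(.015,.04),(.05,.08),(.06,.08)]: print(circ(w,.635,-.204,.035,a,b))
E
```

```text
t: 4.75
tcp_pos: [0.637, -0.2022, 0.1599]
eef_rot: [-2.218, -2.223, 0.0]
wrist_force: [0.5, -0.5, 0.7]
finger_gap: 0.0882
finger_force: 0.0
[ 0.63696482 -0.2022431   0.15993905]
(1079, array([ 0.6375, -0.2046,  0.0417]), array([0.0283, 0.028 , 0.0633]), array([ 637.61737061, -204.81007385]))
(247, array([ 0.6375, -0.2049,  0.0275]), array([0.0283, 0.0275, 0.025 ]), array([ 637.61737061, -204.81007385]))
(439, array([ 0.6375, -0.2049,  0.0618]), array([0.0169, 0.0173, 0.0231]), array([ 637.48876953, -205.18559265]))
(226, array([ 0.6375, -0.2051,  0.0669]), array([0.0119, 0.0115, 0.0129]), array([ 637.56054688, -205.36923218]))
```

View pics/w1.png

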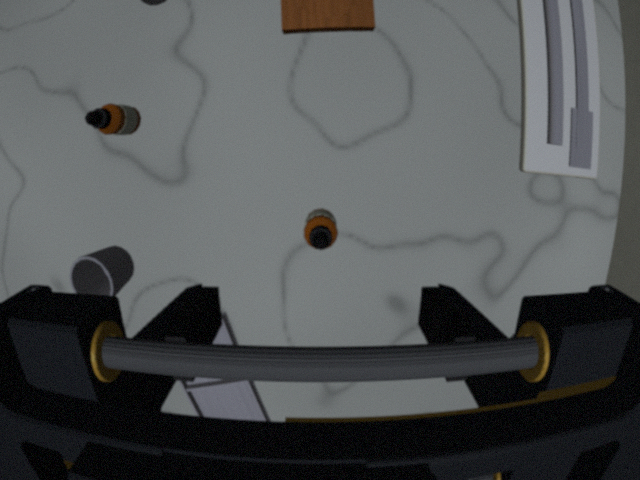

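```bash
python3 -m crank '[{"wx":0,"wy":0,"wz":0,"dx":-0.07,"dy":0.01,"dz":0.6,"gripper":1},{"wx":0,"wy":0,"wz":0,"dx":0,"dy":0,"dz":0.9,"gripper":1},{"wx":0,"wy":0,"wz":0,"dx":0,"dy":0,"dz":0.9,"gripper":1},{"wx":0,"wy":0,"wz":0,"dx":0,"dy":0,"dz":0.7,"gripper":1},{"wx":0,"wy":0,"wz":0,"dx":0,"dy":0,"dz":0.47,"gripper":0.2},{"wx":0,"wy":0,"wz":0,"dx":0,"dy":0,"dz":0,"gripper":-0.1},{"wx":0,"wy":0,"wz":0,"dx":0,"dy":0,"dz":0,"gripper":-0.3},{"wx":0,"wy":0,"wz":0,"dx":0,"dy":0,"dz":0,"gripper":-0.4},{"wx":0,"wy":0,"wz":0,"dx":0,"dy":0,"dz":0,"gripper":-0.6},{"wx":0,"wy":0,"wz":0,"dx":0,"dy":0,"dz":0,"gripper":-1},{"wx":0,"wy":0,"wz":0,"dx":0,"dy":0,"dz":0,"gripper":-1},{"wx":0,"wy":0,"wz":0,"dx":0,"dy":0,"dz":0,"gripper":-1}]' 12
```

```text
t: 6.3
tcp_pos: [0.6363, -0.2072, 0.0188]
eef_rot: [2.221, 2.22, 0.001]
wrist_force: [2.0, 0.6, 0.9]
finger_gap: 0.0186
finger_force: 10.0
```

```bash
python3 - <<'E'
from h import *
s,p,w=wrist('w2.png');print(s['tcp_pos'],s['finger_gap'],s['finger_force'])
p=viewer.camera('scene');save(p,'s.png')
for d in models.mark_of(p,'dropper_a'): print(d)
a=cv2.imread('pics/s.png')[260:420,180:380];b=cv2.imread('pics/w2.png')
cv2.imwrite('pics/m2.png',np.hstack([cv2.resize(a,(400,320)),cv2.resize(b,(400,300))[:,:,:] if 0 else cv2.resize(b,(400,320))]))
E
```

```text
[ 0.63628084 -0.20723366  0.01881383] 0.018575577092642508 10.018896257970482
{'point': [0.6345, -0.2054, -0.0004], 'score': 0.55}
```

View pics/m2.png

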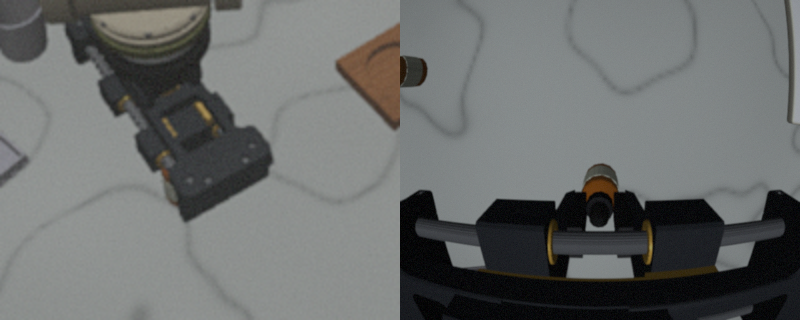

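```bash
python3 - <<'E'
from h import *
s,p,w=wrist()
np.set_printoptions(precision=3,suppress=True)
for v in range(230,420,10): print(v,[tuple((w[v,u]*1000).round().astype(int)) if w[v,u,0]==w[v,u,0] else None for u in (260,285,300,320,345)])
E
```

```text
230 [(np.int64(605), np.int64(-184), np.int64(1)), (np.int64(618), np.int64(-184), np.int64(0)), (np.int64(626), np.int64(-184), np.int64(1)), (np.int64(637), np.int64(-184), np.int64(1)), (np.int64(650), np.int64(-184), np.int64(0))]
240 [(np.int64(605), np.int64(-189), np.int64(0)), (np.int64(618), np.int64(-189), np.int64(0)), (np.int64(626), np.int64(-190), np.int64(0)), (np.int64(637), np.int64(-189), np.int64(0)), (np.int64(650), np.int64(-190), np.int64(0))]
250 [(np.int64(605), np.int64(-195), np.int64(0)), (np.int64(618), np.int64(-195), np.int64(0)), (np.int64(626), np.int64(-195), np.int64(-1)), (np.int64(637), np.int64(-191), np.int64(12)), (np.int64(650), np.int64(-195), np.int64(0))]
260 [(np.int64(604), np.int64(-201), np.int64(0)), (np.int64(618), np.int64(-201), np.int64(-1)), (np.int64(627), np.int64(-196), np.int64(15)), (np.int64(637), np.int64(-191), np.int64(29)), (np.int64(650), np.int64(-200), np.int64(3))]
270 [(np.int64(604), np.int64(-207), np.int64(0)), (np.int64(618), np.int64(-207), np.int64(-1)), (np.int64(628), np.int64(-195), np.int64(31)), (np.int64(
[... 2754 characters left out ...]
(620), np.int64(-205), np.int64(106)), (np.int64(615), np.int64(-287), np.int64(0)), (np.int64(624), np.int64(-287), np.int64(0)), (np.int64(637), np.int64(-287), np.int64(0)), (np.int64(653), np.int64(-288), np.int64(-1))]
400 [(np.int64(620), np.int64(-208), np.int64(108)), (np.int64(615), np.int64(-296), np.int64(0)), (np.int64(624), np.int64(-296), np.int64(-1)), (np.int64(637), np.int64(-296), np.int64(0)), (np.int64(653), np.int64(-297), np.int64(-1))]
410 [(np.int64(620), np.int64(-210), np.int64(109)), (np.int64(614), np.int64(-306), np.int64(-1)), (np.int64(624), np.int64(-304), np.int64(1)), (np.int64(637), np.int64(-304), np.int64(0)), (np.int64(653), np.int64(-305), np.int64(0))]
```

```bash
python3 -m crank '[{"wx":0,"wy":0,"wz":0,"dx":0,"dy":0,"dz":0,"gripper":-0.3},{"wx":0,"wy":0,"wz":0,"dx":0,"dy":0,"dz":0,"gripper":0.2},{"wx":0,"wy":0,"wz":0,"dx":0,"dy":0,"dz":0,"gripper":0.2},{"wx":0,"wy":0,"wz":0,"dx":0,"dy":0,"dz":0,"gripper":0.2}]'
python3 - <<'E'
from h import *
s,p,w=wrist()
print(s['tcp_pos'],s['finger_gap'])
print(circ(w,.637,-.205,.02,.06,.08))
d=(w-s['tcp_pos'])
for lo in np.arange(-.01,.06,.005):
    m=(abs(d[...,1])<.02)&(abs(d[...,0])>.018)&(abs(d[...,0])<.05)&(d[...,2]>lo)&(d[...,2]<=lo+.005);q=d[m]
    print(round(lo,3),len(q),(q.min(0).round(3),q.max(0).round(3)) if len(q) else '')
E
```

```text
t: 7.0
tcp_pos: [0.6358, -0.2071, 0.0183]
eef_rot: [-2.222, -2.221, 0.0]
wrist_force: [-0.3, -0.7, 0.3]
finger_gap: 0.053
finger_force: 0.0
[ 0.63575399 -0.20712887  0.01825714] 0.053015963450276676
(919, array([ 0.6377, -0.2051,  0.0666]), array([0.0117, 0.0122, 0.013 ]), array([ 637.61175537, -205.14550781]))
-0.01 0 
-0.005 0 
0.0 0 
0.005 0 
0.01 0 
0.015 0 
0.02 10 (array([-0.034, -0.009,  0.024]), array([0.036, 0.01 , 0.025]))
0.025 350 (array([-0.037, -0.009,  0.025]), array([0.039, 0.011, 0.03 ]))
0.03 493 (array([-0.039, -0.009,  0.03 ]), array([0.041, 0.01 , 0.035]))
0.035 538 (array([-0.04 , -0.009,  0.035]), array([0.041, 0.011, 0.04 ]))
0.04 638 (array([-0.04, -0.01,  0.04]), array([0.041, 0.011, 0.045]))
0.045 825 (array([-0.041, -0.008,  0.045]), array([0.042, 0.011, 0.05 ]))
0.05 707 (array([-0.041, -0.005,  0.05 ]), array([0.043, 0.011, 0.055]))
0.055 643 (array([-0.042, -0.002,  0.055]), array([0.043, 0.011, 0.06 ]))
```

```bash
python3 -m crank '[{"wx":0,"wy":0,"wz":0,"dx":0.05,"dy":0.04,"dz":0.2,"gripper":0.2},{"wx":0,"wy":0,"wz":0,"dx":0,"dy":0,"dz":0.2,"gripper":0.2},{"wx":0,"wy":0,"wz":0,"dx":0,"dy":0,"dz":0.2,"gripper":0.2},{"wx":0,"wy":0,"wz":0,"dx":0,"dy":0,"dz":0,"gripper":0},{"wx":0,"wy":0,"wz":0,"dx":0,"dy":0,"dz":0,"gripper":-0.2},{"wx":0,"wy":0,"wz":0,"dx":0,"dy":0,"dz":0,"gripper":-0.35},{"wx":0,"wy":0,"wz":0,"dx":0,"dy":0,"dz":0,"gripper":-0.6},{"wx":0,"wy":0,"wz":0,"dx":0,"dy":0,"dz":0,"gripper":-1},{"wx":0,"wy":0,"wz":0,"dx":0,"dy":0,"dz":0,"gripper":-1}]' 12
```

```text
t: 8.18
tcp_pos: [0.6376, -0.2052, -0.0053]
eef_rot: [2.221, 2.221, 0.0]
wrist_force: [-1.0, 0.3, 2.5]
finger_gap: 0.0274
finger_force: 12.0
```

```bash
python3 -m crank '[{"wx":0,"wy":0,"wz":0,"dx":0,"dy":0,"dz":-0.6,"gripper":-1},{"wx":0,"wy":0,"wz":0,"dx":0,"dy":0,"dz":-1,"gripper":-1},{"wx":0,"wy":0,"wz":0,"dx":0,"dy":0,"dz":-1,"gripper":-1},{"wx":0,"wy":0,"wz":0,"dx":0.92,"dy":-0.2,"dz":-0.4,"gripper":-1},{"wx":0,"wy":0,"wz":0,"dx":0.92,"dy":-0.2,"dz":0,"gripper":-1},{"wx":0,"wy":0,"wz":0,"dx":0.92,"dy":-0.2,"dz":0,"gripper":-1},{"wx":0,"wy":0,"wz":0,"dx":0.92,"dy":-0.2,"dz":0,"gripper":-1},{"wx":0,"wy":0,"wz":0,"dx":0.92,"dy":-0.2,"dz":0,"gripper":-1},{"wx":0,"wy":0,"wz":0,"dx":0.92,"dy":-0.2,"dz":0,"gripper":-1},{"wx":0,"wy":0,"wz":0,"dx":0.92,"dy":-0.2,"dz":0,"gripper":-1},{"wx":0,"wy":0,"wz":0,"dx":0.92,"dy":-0.2,"dz":0,"gripper":-1},{"wx":0,"wy":0,"wz":0,"dx":0.92,"dy":-0.2,"dz":0,"gripper":-1},{"wx":0,"wy":0,"wz":0,"dx":0.92,"dy":-0.2,"dz":0,"gripper":-1},{"wx":0,"wy":0,"wz":0,"dx":0.92,"dy":-0.2,"dz":0,"gripper":-1},{"wx":0,"wy":0,"wz":0,"dx":0.92,"dy":-0.2,"dz":0,"gripper":-1},{"wx":0,"wy":0,"wz":0,"dx":0.92,"dy":-0.2,"dz":0,"gripper":-1},{"wx":0,"wy":0,"wz":0,"dx":0.92,"dy":-0.2,"dz":0,"gripper":-1},{"wx":0,"wy":0,"wz":0,"dx":0.92,"dy":-0.2,"dz":0,"gripper":-1},{"wx":0,"wy":0,"wz":0,"dx":0.92,"dy":-0.2,"dz":0,"gripper":-1},{"wx":0,"wy":0,"wz":0,"dx":0,"dy":0,"dz":0,"gripper":-1}]' 12
python3 - <<'E'
from h import *
s,p,w=wrist('w3.png')
print(s['tcp_pos'],s['finger_gap'])
for n in ('rack',): print(models.mark_of(p,n)[:2])
print('bottle',circ(w,s['tcp_pos'][0],s['tcp_pos'][1],.03,.1,.15))
m=(np.hypot(w[...,0]-.518,w[...,1]-.356)<.075)&(w[...,2]>.010)&(w[...,2]<.018)
q=(w[m][:,:2]*1000).astype(np.float32);print(len(q),cv2.minAreaRect(q))
E
```

```text
t: 10.68
tcp_pos: [0.5086, 0.3856, 0.114]
eef_rot: [-2.218, -2.224, 0.001]
wrist_force: [-1.1, -0.3, -0.8]
finger_gap: 0.0276
finger_force: 12.0
[0.50859676 0.38558358 0.11396512] 0.027625775079399353
[{'point': [0.5152, 0.3574, -0.0011], 'score': 0.9}]
bottle (2003, array([0.509 , 0.394 , 0.1344]), array([0.0544, 0.0125, 0.0313]), array([508.96316528, 395.40994263]))
3816 ((513.1819458007812, 371.29510498046875), (64.64765930175781, 86.7540054321289), 22.98739242553711)
```

View pics/w3.png

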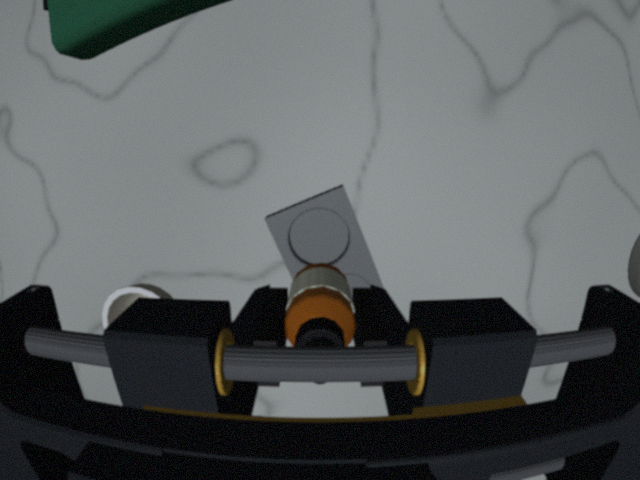

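```bash
python3 -m crank '[{"wx":0,"wy":0,"wz":0,"dx":-0.06,"dy":-0.03,"dz":0.5,"gripper":-1},{"wx":0,"wy":0,"wz":0,"dx":0,"dy":0,"dz":0.9,"gripper":-1},{"wx":0,"wy":0,"wz":0,"dx":0,"dy":0,"dz":0.7,"gripper":-1},{"wx":0,"wy":0,"wz":0,"dx":0,"dy":0,"dz":0.4,"gripper":-1},{"wx":0,"wy":0,"wz":0,"dx":0,"dy":0,"dz":0.2,"gripper":-1},{"wx":0,"wy":0,"wz":0,"dx":0,"dy":0,"dz":0,"gripper":-1},{"wx":0,"wy":0,"wz":0,"dx":0,"dy":0,"dz":0,"gripper":-1}]' 12
```

```text
t: 11.65
tcp_pos: [0.509, 0.3815, 0.0075]
eef_rot: [2.221, 2.221, 0.003]
wrist_force: [-0.1, 0.1, -0.0]
finger_gap: 0.0273
finger_force: 12.0
```

```bash
python3 -m crank '[{"wx":0,"wy":0,"wz":0,"dx":0,"dy":0,"dz":0.08,"gripper":-1},{"wx":0,"wy":0,"wz":0,"dx":0,"dy":0,"dz":0.05,"gripper":-1},{"wx":0,"wy":0,"wz":0,"dx":0,"dy":0,"dz":0.03,"gripper":-1},{"wx":0,"wy":0,"wz":0,"dx":0,"dy":0,"dz":0,"gripper":-1}]' 12; python3 -m crank '[{"wx":0,"wy":0,"wz":0,"dx":0,"dy":0,"dz":0.02,"gripper":-1},{"wx":0,"wy":0,"wz":0,"dx":0,"dy":0,"dz":0,"gripper":-1}]' 12
```

```text
t: 12.15
tcp_pos: [0.5084, 0.3813, -0.0001]
eef_rot: [-2.222, -2.221, 0.0]
wrist_force: [-0.1, 0.0, -0.1]
finger_gap: 0.0275
finger_force: 12.0
t: 12.4
tcp_pos: [0.5086, 0.3814, -0.0003]
eef_rot: [2.222, 2.221, 0.001]
wrist_force: [-1.5, -0.4, 3.7]
finger_gap: 0.0273
finger_force: 12.0
```

```bash
python3 -m crank '[{"wx":0,"wy":0,"wz":0,"dx":0,"dy":0,"dz":0,"gripper":-0.3},{"wx":0,"wy":0,"wz":0,"dx":0,"dy":0,"dz":0,"gripper":-0.15},{"wx":0,"wy":0,"wz":0,"dx":0,"dy":0,"dz":0,"gripper":0.2},{"wx":0,"wy":0,"wz":0,"dx":0,"dy":0,"dz":0,"gripper":0.2},{"wx":0,"wy":0,"wz":0,"dx":0,"dy":0,"dz":-0.6,"gripper":0.2},{"wx":0,"wy":0,"wz":0,"dx":0,"dy":0,"dz":-1,"gripper":0.2},{"wx":0,"wy":0,"wz":0,"dx":0,"dy":0,"dz":-1,"gripper":0.2},{"wx":0,"wy":0,"wz":0,"dx":-1,"dy":-0.12,"dz":-0.4,"gripper":0.2},{"wx":0,"wy":0,"wz":0,"dx":-1,"dy":-0.12,"dz":0,"gripper":0.2},{"wx":0,"wy":0,"wz":0,"dx":0,"dy":0,"dz":0,"gripper":0.2}]' 12
python3 - <<'E'
from h import *
s,p,w=wrist('w4.png')
print(s['tcp_pos'],s['finger_gap'])
print('bottle',circ(w,.508,.382,.016,.03,.09),circ(w,.508,.382,.016,.066,.09))
f=(w[...,2]>.001)&(w[...,2]<.0085)
for c in [(.508,.382),(.529,.330)]:
    q=w[f&(np.hypot(w[...,0]-c[0],w[...,1]-c[1])<.027)];print(len(q),q.mean(0) if len(q) else 0,(q.min(0)+q.max(0))/2 if len(q) else 0,np.ptp(q,axis=0) if len(q) else 0)
E
```

```text
t: 13.65
tcp_pos: [0.4989, 0.2995, 0.1197]
eef_rot: [2.224, 2.218, -0.0]
wrist_force: [-0.5, 0.8, 0.6]
finger_gap: 0.0528
finger_force: 0.0
[0.49893759 0.29953895 0.11965734] 0.05276467486995995
bottle (1369, array([0.5089, 0.3809, 0.0564]), array([0.0278, 0.0267, 0.0441]), array([508.73477173, 381.02374268])) (312, array([0.5087, 0.3808, 0.0723]), array([0.0111, 0.0113, 0.0125]), array([508.83944702, 380.99884033]))
1488 [0.5062769  0.38387927 0.00486573] [0.50813276 0.38350773 0.0054727 ] [0.04553519 0.04567219 0.00604943]
2709 [0.53022139 0.33126047 0.0047864 ] [0.53009426 0.3311355  0.00521132] [0.04547716 0.04573221 0.00642693]
```

View pics/w4.png

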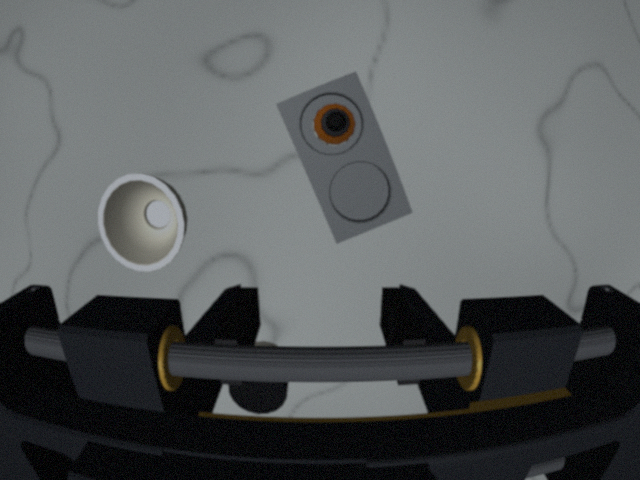

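```bash
python3 -m crank '[{"wx":0,"wy":0,"wz":0,"dx":-1,"dy":-0.1,"dz":0,"gripper":0.4},{"wx":0,"wy":0,"wz":0,"dx":-1,"dy":-0.12,"dz":0,"gripper":0.4},{"wx":0,"wy":0,"wz":0,"dx":-1,"dy":-0.12,"dz":0,"gripper":0.4},{"wx":0,"wy":0,"wz":0,"dx":-1,"dy":-0.12,"dz":0,"gripper":0.4},{"wx":0,"wy":0,"wz":0,"dx":-1,"dy":-0.12,"dz":0,"gripper":0.4},{"wx":0,"wy":0,"wz":0,"dx":-1,"dy":-0.12,"dz":0,"gripper":0.4},{"wx":0,"wy":0,"wz":0,"dx":-1,"dy":-0.12,"dz":0,"gripper":0.4},{"wx":0,"wy":0,"wz":0,"dx":-1,"dy":-0.12,"dz":0,"gripper":0.4},{"wx":0,"wy":0,"wz":0,"dx":-1,"dy":-0.12,"dz":0,"gripper":0.4},{"wx":0,"wy":0,"wz":0,"dx":-1,"dy":-0.12,"dz":0,"gripper":0.4},{"wx":0,"wy":0,"wz":0,"dx":0,"dy":0,"dz":0,"gripper":0.4},{"wx":0,"wy":0,"wz":0,"dx":0,"dy":0,"dz":0,"gripper":0.4}]' 12
cat > g.py <<'E'
import sys
from h import *
x,y,r,a,b,tz=map(float,sys.argv[1:])
s,p,w=wrist();print(s['tcp_pos'],s['finger_gap'])
c=circ(w,x,y,r,a,b);print(c)
t=np.array([c[1][0],c[1][1],tz])-s['tcp_pos'];print('dx,dy,dz units',(np.array([t[1],t[0],-t[2]])/.04).round(2))
E
python3 g.py .4526 -.103 .03 .025 .08 -.0055
```

```text
t: 15.2
tcp_pos: [0.4519, -0.0978, 0.1191]
eef_rot: [-2.221, -2.222, -0.0]
wrist_force: [-0.7, 0.2, 0.2]
finger_gap: 0.0614
finger_force: 0.0
[ 0.4519068  -0.09780392  0.11911908] 0.06142160060322949
(1339, array([ 0.4533, -0.1004,  0.0491]), array([0.0276, 0.0248, 0.0481]), array([ 453.57113647, -101.65268707]))
dx,dy,dz units [-0.06  0.03  3.12]
```

```bash
python3 -m crank '[{"wx":0,"wy":0,"wz":0,"dx":-0.1,"dy":0.03,"dz":0.4,"gripper":0.4},{"wx":0,"wy":0,"wz":0,"dx":0,"dy":0,"dz":0.9,"gripper":0.4},{"wx":0,"wy":0,"wz":0,"dx":0,"dy":0,"dz":0.9,"gripper":0.4},{"wx":0,"wy":0,"wz":0,"dx":0,"dy":0,"dz":0.6,"gripper":0.3},{"wx":0,"wy":0,"wz":0,"dx":0,"dy":0,"dz":0.3,"gripper":0.2},{"wx":0,"wy":0,"wz":0,"dx":0,"dy":0,"dz":0,"gripper":0},{"wx":0,"wy":0,"wz":0,"dx":0,"dy":0,"dz":0,"gripper":-0.2},{"wx":0,"wy":0,"wz":0,"dx":0,"dy":0,"dz":0,"gripper":-0.35},{"wx":0,"wy":0,"wz":0,"dx":0,"dy":0,"dz":0,"gripper":-0.6},{"wx":0,"wy":0,"wz":0,"dx":0,"dy":0,"dz":0,"gripper":-1},{"wx":0,"wy":0,"wz":0,"dx":0,"dy":0,"dz":0,"gripper":-1}]' 12
```

```text
t: 16.62
tcp_pos: [0.4532, -0.1028, -0.0042]
eef_rot: [2.221, 2.22, 0.001]
wrist_force: [-0.4, 0.3, 7.2]
finger_gap: 0.0276
finger_force: 12.0
```

```bash
python3 -m crank '[{"wx":0,"wy":0,"wz":0,"dx":0,"dy":0,"dz":-0.6,"gripper":-1},{"wx":0,"wy":0,"wz":0,"dx":0,"dy":0,"dz":-1,"gripper":-1},{"wx":0,"wy":0,"wz":0,"dx":0,"dy":0,"dz":-1,"gripper":-1},{"wx":0,"wy":0,"wz":0,"dx":0.98,"dy":0.17,"dz":-0.4,"gripper":-1},{"wx":0,"wy":0,"wz":0,"dx":0.98,"dy":0.17,"dz":0,"gripper":-1},{"wx":0,"wy":0,"wz":0,"dx":0.98,"dy":0.17,"dz":0,"gripper":-1},{"wx":0,"wy":0,"wz":0,"dx":0.98,"dy":0.17,"dz":0,"gripper":-1},{"wx":0,"wy":0,"wz":0,"dx":0.98,"dy":0.17,"dz":0,"gripper":-1},{"wx":0,"wy":0,"wz":0,"dx":0.98,"dy":0.17,"dz":0,"gripper":-1},{"wx":0,"wy":0,"wz":0,"dx":0.98,"dy":0.17,"dz":0,"gripper":-1},{"wx":0,"wy":0,"wz":0,"dx":0.98,"dy":0.17,"dz":0,"gripper":-1},{"wx":0,"wy":0,"wz":0,"dx":0.98,"dy":0.17,"dz":0,"gripper":-1},{"wx":0,"wy":0,"wz":0,"dx":0.98,"dy":0.17,"dz":0,"gripper":-1},{"wx":0,"wy":0,"wz":0,"dx":0.98,"dy":0.17,"dz":0,"gripper":-1},{"wx":0,"wy":0,"wz":0,"dx":0,"dy":0,"dz":0,"gripper":-1},{"wx":0,"wy":0,"wz":0,"dx":0,"dy":0,"dz":0,"gripper":-1}]' 12
```

```text
t: 18.62
tcp_pos: [0.5274, 0.3279, 0.1149]
eef_rot: [-2.222, -2.221, 0.002]
wrist_force: [0.3, -0.3, 0.1]
finger_gap: 0.0274
finger_force: 12.0
```

```bash
python3 -m crank '[{"wx":0,"wy":0,"wz":0,"dx":0.07,"dy":0.06,"dz":0.5,"gripper":-1},{"wx":0,"wy":0,"wz":0,"dx":0,"dy":0,"dz":0.9,"gripper":-1},{"wx":0,"wy":0,"wz":0,"dx":0,"dy":0,"dz":0.7,"gripper":-1},{"wx":0,"wy":0,"wz":0,"dx":0,"dy":0,"dz":0.4,"gripper":-1},{"wx":0,"wy":0,"wz":0,"dx":0,"dy":0,"dz":0.18,"gripper":-1},{"wx":0,"wy":0,"wz":0,"dx":0,"dy":0,"dz":0.06,"gripper":-1},{"wx":0,"wy":0,"wz":0,"dx":0,"dy":0,"dz":0.04,"gripper":-1},{"wx":0,"wy":0,"wz":0,"dx":0,"dy":0,"dz":0.03,"gripper":-1},{"wx":0,"wy":0,"wz":0,"dx":0,"dy":0,"dz":0,"gripper":-1}]' 12; python3 -m crank '[{"wx":0,"wy":0,"wz":0,"dx":0,"dy":0,"dz":0.02,"gripper":-1},{"wx":0,"wy":0,"wz":0,"dx":0,"dy":0,"dz":0,"gripper":-1}]' 12
```

```text
t: 19.75
tcp_pos: [0.5302, 0.3314, 0.0031]
eef_rot: [2.222, 2.221, 0.001]
wrist_force: [0.1, 0.3, -1.2]
finger_gap: 0.0275
finger_force: 12.0
t: 20.0
tcp_pos: [0.5301, 0.3313, 0.002]
eef_rot: [-2.222, -2.221, 0.0]
wrist_force: [-0.6, -0.6, 0.2]
finger_gap: 0.0272
finger_force: 12.0
```

```bash
python3 -m crank '[{"wx":0,"wy":0,"wz":0,"dx":0,"dy":0,"dz":0.02,"gripper":-1},{"wx":0,"wy":0,"wz":0,"dx":0,"dy":0,"dz":0.01,"gripper":-1},{"wx":0,"wy":0,"wz":0,"dx":0,"dy":0,"dz":0,"gripper":-1}]' 12; python3 -m crank '[{"wx":0,"wy":0,"wz":0,"dx":0,"dy":0,"dz":0.015,"gripper":-1},{"wx":0,"wy":0,"wz":0,"dx":0,"dy":0,"dz":0,"gripper":-1}]' 12
```

```text
t: 20.38
tcp_pos: [0.5301, 0.3313, 0.0009]
eef_rot: [2.222, 2.221, 0.0]
wrist_force: [-0.7, -0.5, 0.8]
finger_gap: 0.0276
finger_force: 12.0
t: 20.62
tcp_pos: [0.5301, 0.3313, 0.0009]
eef_rot: [2.222, 2.221, 0.0]
wrist_force: [-2.0, -2.3, 6.5]
finger_gap: 0.0276
finger_force: 12.0
```

```bash
python3 -m crank '[{"wx":0,"wy":0,"wz":0,"dx":0,"dy":0,"dz":0,"gripper":-0.3},{"wx":0,"wy":0,"wz":0,"dx":0,"dy":0,"dz":0,"gripper":-0.15},{"wx":0,"wy":0,"wz":0,"dx":0,"dy":0,"dz":0,"gripper":0.2},{"wx":0,"wy":0,"wz":0,"dx":0,"dy":0,"dz":0,"gripper":0.2},{"wx":0,"wy":0,"wz":0,"dx":0,"dy":0,"dz":-0.6,"gripper":0.2},{"wx":0,"wy":0,"wz":0,"dx":0,"dy":0,"dz":-1,"gripper":0.2},{"wx":0,"wy":0,"wz":0,"dx":0,"dy":0,"dz":-1,"gripper":0.2},{"wx":0,"wy":0,"wz":0,"dx":-0.88,"dy":0.75,"dz":-0.4,"gripper":1},{"wx":0,"wy":0,"wz":0,"dx":-0.88,"dy":0.75,"dz":0,"gripper":1},{"wx":0,"wy":0,"wz":0,"dx":-0.88,"dy":0.75,"dz":0,"gripper":1},{"wx":0,"wy":0,"wz":0,"dx":-0.88,"dy":0.75,"dz":0,"gripper":1},{"wx":0,"wy":0,"wz":0,"dx":0,"dy":0,"dz":0,"gripper":1},{"wx":0,"wy":0,"wz":0,"dx":0,"dy":0,"dz":0,"gripper":1}]' 12
python3 g.py .651 .189 .04 .04 .055 -.005
python3 - <<'E'
from h import *
p=viewer.camera('top');w=cloud(p)
for c in [(.508,.382),(.529,.330)]: print(circ(w,*c,.02,.03,.09))
E
```

```text
t: 22.25
tcp_pos: [0.6495, 0.191, 0.12]
eef_rot: [-2.221, -2.221, 0.0]
wrist_force: [-0.3, -0.2, 0.3]
finger_gap: 0.088
finger_force: 0.0
[0.64953862 0.19101634 0.12001777] 0.0879683053764093
(3940, array([0.6512, 0.1914, 0.0441]), array([0.0491, 0.0493, 0.0081]), array([651.09136963, 190.85055542]))
dx,dy,dz units [0.01 0.04 3.13]
(131, array([0.5087, 0.3792, 0.0564]), array([0.0276, 0.0282, 0.0518]), array([508.6000061 , 379.27737427]))
(82, array([0.5298, 0.3328, 0.0585]), array([0.0273, 0.0216, 0.045 ]), array([529.89038086, 330.1796875 ]))
```

```bash
python3 -m crank '[{"wx":0,"wy":0,"wz":0,"dx":0,"dy":0.04,"dz":0.5,"gripper":1},{"wx":0,"wy":0,"wz":0,"dx":0,"dy":0,"dz":0.9,"gripper":1},{"wx":0,"wy":0,"wz":0,"dx":0,"dy":0,"dz":0.9,"gripper":1},{"wx":0,"wy":0,"wz":0,"dx":0,"dy":0,"dz":0.55,"gripper":1},{"wx":0,"wy":0,"wz":0,"dx":0,"dy":0,"dz":0.25,"gripper":0.7},{"wx":0,"wy":0,"wz":0,"dx":0,"dy":0,"dz":0,"gripper":0.4},{"wx":0,"wy":0,"wz":0,"dx":0,"dy":0,"dz":0,"gripper":0.2},{"wx":0,"wy":0,"wz":0,"dx":0,"dy":0,"dz":0,"gripper":0.1},{"wx":0,"wy":0,"wz":0,"dx":0,"dy":0,"dz":0,"gripper":-0.2},{"wx":0,"wy":0,"wz":0,"dx":0,"dy":0,"dz":0,"gripper":-1},{"wx":0,"wy":0,"wz":0,"dx":0,"dy":0,"dz":0,"gripper":-1}]' 20
```

```text
t: 23.72
tcp_pos: [0.6521, 0.1905, -0.0029]
eef_rot: [2.221, 2.221, 0.002]
wrist_force: [-1.5, 0.2, 5.3]
finger_gap: 0.0497
finger_force: 20.0
```

```bash
python3 -m crank '[{"wx":0,"wy":0,"wz":0,"dx":0,"dy":0,"dz":-0.6,"gripper":-1},{"wx":0,"wy":0,"wz":0,"dx":0,"dy":0,"dz":-1,"gripper":-1},{"wx":0,"wy":0,"wz":0,"dx":0,"dy":0,"dz":-1,"gripper":-1},{"wx":0,"wy":0,"wz":0,"dx":-0.95,"dy":-0.19,"dz":-0.4,"gripper":-1},{"wx":0,"wy":0,"wz":0,"dx":-0.95,"dy":-0.19,"dz":0,"gripper":-1},{"wx":0,"wy":0,"wz":0,"dx":-0.95,"dy":-0.19,"dz":0,"gripper":-1},{"wx":0,"wy":0,"wz":0,"dx":-0.95,"dy":-0.19,"dz":0,"gripper":-1},{"wx":0,"wy":0,"wz":0,"dx":-0.95,"dy":-0.19,"dz":0,"gripper":-1},{"wx":0,"wy":0,"wz":0,"dx":-0.95,"dy":-0.19,"dz":0,"gripper":-1},{"wx":0,"wy":0,"wz":0,"dx":-0.95,"dy":-0.19,"dz":0,"gripper":-1},{"wx":0,"wy":0,"wz":0,"dx":-0.95,"dy":-0.19,"dz":0,"gripper":-1},{"wx":0,"wy":0,"wz":0,"dx":-0.95,"dy":-0.19,"dz":0,"gripper":-1},{"wx":0,"wy":0,"wz":0,"dx":-0.95,"dy":-0.19,"dz":0,"gripper":-1},{"wx":0,"wy":0,"wz":0,"dx":-0.95,"dy":-0.19,"dz":0,"gripper":-1},{"wx":0,"wy":0,"wz":0,"dx":-0.95,"dy":-0.19,"dz":0,"gripper":-1},{"wx":0,"wy":0,"wz":0,"dx":-0.95,"dy":-0.19,"dz":0,"gripper":-1},{"wx":0,"wy":0,"wz":0,"dx":-0.95,"dy":-0.19,"dz":0,"gripper":-1},{"wx":0,"wy":0,"wz":0,"dx":-0.95,"dy":-0.19,"dz":0,"gripper":-1},{"wx":0,"wy":0,"wz":0,"dx":-0.95,"dy":-0.19,"dz":0,"gripper":-1},{"wx":0,"wy":0,"wz":0,"dx":0,"dy":0,"dz":0,"gripper":-1}]' 20
python3 - <<'E'
from h import *
s,p,w=wrist('w5.png')
print(s['tcp_pos'],s['finger_gap'])
print([ (d['point'],d['score']) for d in models.mark_of(p,'tray')[:2]])
m=(np.hypot(w[...,0]-.521,w[...,1]+.382)<.095)&(w[...,2]>.008)&(w[...,2]<.018)
q=(w[m][:,:2]*1000).astype(np.float32);print(len(q),cv2.minAreaRect(q))
E
```

```text
t: 26.22
tcp_pos: [0.5286, -0.4197, 0.1153]
eef_rot: [-2.225, -2.217, 0.001]
wrist_force: [0.8, 0.8, -1.0]
finger_gap: 0.0494
finger_force: 20.0
[ 0.52856425 -0.41970617  0.11534386] 0.04939800193691748
[([0.5198, -0.3823, 0.0008], 0.89)]
2752 ((523.2813110351562, -382.38299560546875), (80.72832489013672, 158.30247497558594), 14.703168869018555)
```

View pics/w5.png

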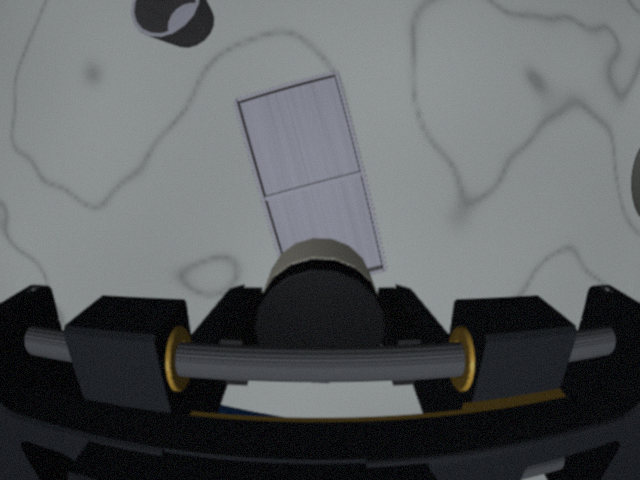

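```bash
python3 -m crank '[{"wx":0,"wy":0,"wz":0,"dx":0,"dy":0.11,"dz":0.5,"gripper":-1},{"wx":0,"wy":0,"wz":0,"dx":0,"dy":0,"dz":0.9,"gripper":-1},{"wx":0,"wy":0,"wz":0,"dx":0,"dy":0,"dz":0.7,"gripper":-1},{"wx":0,"wy":0,"wz":0,"dx":0,"dy":0,"dz":0.4,"gripper":-1},{"wx":0,"wy":0,"wz":0,"dx":0,"dy":0,"dz":0.18,"gripper":-1},{"wx":0,"wy":0,"wz":0,"dx":0,"dy":0,"dz":0.07,"gripper":-1},{"wx":0,"wy":0,"wz":0,"dx":0,"dy":0,"dz":0.05,"gripper":-1},{"wx":0,"wy":0,"wz":0,"dx":0,"dy":0,"dz":0.03,"gripper":-1},{"wx":0,"wy":0,"wz":0,"dx":0,"dy":0,"dz":0,"gripper":-1}]' 20; python3 -m crank '[{"wx":0,"wy":0,"wz":0,"dx":0,"dy":0,"dz":0.02,"gripper":-1},{"wx":0,"wy":0,"wz":0,"dx":0,"dy":0,"dz":0,"gripper":-1}]' 20
```

```text
t: 27.45
tcp_pos: [0.5343, -0.4176, 0.0033]
eef_rot: [2.222, 2.221, -0.0]
wrist_force: [-0.3, 0.1, -1.1]
finger_gap: 0.0495
finger_force: 20.0
t: 27.7
tcp_pos: [0.5342, -0.4175, 0.0022]
eef_rot: [2.222, 2.221, -0.0]
wrist_force: [-0.2, -0.0, -1.4]
finger_gap: 0.049
finger_force: 20.0
```

```bash
python3 -m crank '[{"wx":0,"wy":0,"wz":0,"dx":0,"dy":0,"dz":0.025,"gripper":-1},{"wx":0,"wy":0,"wz":0,"dx":0,"dy":0,"dz":0.015,"gripper":-1},{"wx":0,"wy":0,"wz":0,"dx":0,"dy":0,"dz":0,"gripper":-1}]' 20; python3 -m crank '[{"wx":0,"wy":0,"wz":0,"dx":0,"dy":0,"dz":0.015,"gripper":-1},{"wx":0,"wy":0,"wz":0,"dx":0,"dy":0,"dz":0,"gripper":-1}]' 20
```

```text
t: 28.08
tcp_pos: [0.5342, -0.4175, 0.0005]
eef_rot: [-2.222, -2.221, -0.0]
wrist_force: [-0.2, 0.3, -2.1]
finger_gap: 0.0495
finger_force: 20.0
t: 28.32
tcp_pos: [0.5343, -0.4176, 0.0002]
eef_rot: [2.222, 2.221, -0.0]
wrist_force: [-0.1, -0.1, -0.1]
finger_gap: 0.0497
finger_force: 20.0
```

```bash
python3 -m crank '[{"wx":0,"wy":0,"wz":0,"dx":0,"dy":0,"dz":0.012,"gripper":-1},{"wx":0,"wy":0,"wz":0,"dx":0,"dy":0,"dz":0,"gripper":-1}]' 20
```

```text
t: 28.58
tcp_pos: [0.5343, -0.4176, 0.0001]
eef_rot: [2.222, 2.221, -0.0]
wrist_force: [-3.4, 3.0, 5.3]
finger_gap: 0.0491
finger_force: 20.0
```

```bash
python3 -m crank '[{"wx":0,"wy":0,"wz":0,"dx":0,"dy":0,"dz":0,"gripper":0.2},{"wx":0,"wy":0,"wz":0,"dx":0,"dy":0,"dz":0,"gripper":0.5},{"wx":0,"wy":0,"wz":0,"dx":0,"dy":0,"dz":0,"gripper":0.8},{"wx":0,"wy":0,"wz":0,"dx":0,"dy":0,"dz":-0.5,"gripper":0.8},{"wx":0,"wy":0,"wz":0,"dx":0,"dy":0,"dz":-1,"gripper":1},{"wx":0,"wy":0,"wz":0,"dx":0,"dy":0,"dz":-1,"gripper":1},{"wx":0,"wy":0,"wz":0,"dx":0,"dy":0,"dz":-0.5,"gripper":1}]' 20;  python3 -m crank '[{"wx":0,"wy":0,"wz":0,"dx":0.98,"dy":-0.14,"dz":0,"gripper":1},{"wx":0,"wy":0,"wz":0,"dx":0.98,"dy":-0.14,"dz":0,"gripper":1},{"wx":0,"wy":0,"wz":0,"dx":0.98,"dy":-0.14,"dz":0,"gripper":1},{"wx":0,"wy":0,"wz":0,"dx":0.98,"dy":-0.14,"dz":0,"gripper":1},{"wx":0,"wy":0,"wz":0,"dx":0.98,"dy":-0.14,"dz":0,"gripper":1},{"wx":0,"wy":0,"wz":0,"dx":0.98,"dy":-0.14,"dz":0,"gripper":1},{"wx":0,"wy":0,"wz":0,"dx":0.98,"dy":-0.14,"dz":0,"gripper":1},{"wx":0,"wy":0,"wz":0,"dx":0.98,"dy":-0.14,"dz":0,"gripper":1},{"wx":0,"wy":0,"wz":0,"dx":0.98,"dy":-0.14,"dz":0,"gripper":1},{"wx":0,"wy":0,"wz":0,"dx":0.98,"dy":-0.14,"dz":0,"gripper":1},{"wx":0,"wy":0,"wz":0,"dx":0.98,"dy":-0.14,"dz":0,"gripper":1},{"wx":0,"wy":0,"wz":0,"dx":0.98,"dy":-0.14,"dz":0,"gripper":1},{"wx":0,"wy":0,"wz":0,"dx":0.98,"dy":-0.14,"dz":0,"gripper":1},{"wx":0,"wy":0,"wz":0,"dx":0.98,"dy":-0.14,"dz":0,"gripper":1},{"wx":0,"wy":0,"wz":0,"dx":0.98,"dy":-0.14,"dz":0,"gripper":1},{"wx":0,"wy":0,"wz":0,"dx":0,"dy":0,"dz":0,"gripper":1},{"wx":0,"wy":0,"wz":0,"dx":0,"dy":0,"dz":0,"gripper":1}]' 20
python3 g.py .4475 .172 .04 .04 .055 -.005
python3 - <<'E'
from h import *
p=viewer.camera('top');w=cloud(p)
print(circ(w,.533,-.419,.035,.04,.055))
E
```

```text
t: 29.45
tcp_pos: [0.5349, -0.4182, 0.1238]
eef_rot: [2.218, 2.218, -0.0]
wrist_force: [-0.4, 0.6, -0.4]
finger_gap: 0.0884
finger_force: 0.0
t: 31.58
tcp_pos: [0.4508, 0.1702, 0.1203]
eef_rot: [2.221, 2.221, 0.001]
wrist_force: [-0.5, -0.1, -0.0]
finger_gap: 0.0884
finger_force: 0.0
[0.45075343 0.17017356 0.12032828] 0.08843957653653915
(3943, array([0.447 , 0.173 , 0.0441]), array([0.049 , 0.0498, 0.0081]), array([446.88430786, 172.85942078]))
dx,dy,dz units [ 0.07 -0.09  3.13]
(343, array([ 0.5342, -0.4182,  0.0472]), array([0.0484, 0.0513, 0.0141]), array([ 533.17175293, -418.10598755]))
```

```bash
python3 -m crank '[{"wx":0,"wy":0,"wz":0,"dx":0.07,"dy":-0.09,"dz":0.5,"gripper":1},{"wx":0,"wy":0,"wz":0,"dx":0,"dy":0,"dz":0.9,"gripper":1},{"wx":0,"wy":0,"wz":0,"dx":0,"dy":0,"dz":0.9,"gripper":1},{"wx":0,"wy":0,"wz":0,"dx":0,"dy":0,"dz":0.55,"gripper":1},{"wx":0,"wy":0,"wz":0,"dx":0,"dy":0,"dz":0.25,"gripper":0.7},{"wx":0,"wy":0,"wz":0,"dx":0,"dy":0,"dz":0,"gripper":0.4},{"wx":0,"wy":0,"wz":0,"dx":0,"dy":0,"dz":0,"gripper":0.2},{"wx":0,"wy":0,"wz":0,"dx":0,"dy":0,"dz":0,"gripper":0.1},{"wx":0,"wy":0,"wz":0,"dx":0,"dy":0,"dz":0,"gripper":-0.2},{"wx":0,"wy":0,"wz":0,"dx":0,"dy":0,"dz":0,"gripper":-1},{"wx":0,"wy":0,"wz":0,"dx":0,"dy":0,"dz":0,"gripper":-1}]' 20
```

```text
t: 33.05
tcp_pos: [0.4472, 0.1734, -0.0038]
eef_rot: [2.221, 2.221, 0.001]
wrist_force: [-0.6, -1.5, 6.6]
finger_gap: 0.0495
finger_force: 20.0
```

```bash
python3 -m crank '[{"wx":0,"wy":0,"wz":0,"dx":0,"dy":0,"dz":-0.6,"gripper":-1},{"wx":0,"wy":0,"wz":0,"dx":0,"dy":0,"dz":-1,"gripper":-1},{"wx":0,"wy":0,"wz":0,"dx":0,"dy":0,"dz":-1,"gripper":-1},{"wx":0,"wy":0,"wz":0,"dx":-1,"dy":0.13,"dz":-0.4,"gripper":-1},{"wx":0,"wy":0,"wz":0,"dx":-1,"dy":0.13,"dz":0,"gripper":-1},{"wx":0,"wy":0,"wz":0,"dx":-1,"dy":0.13,"dz":0,"gripper":-1},{"wx":0,"wy":0,"wz":0,"dx":-1,"dy":0.13,"dz":0,"gripper":-1},{"wx":0,"wy":0,"wz":0,"dx":-1,"dy":0.13,"dz":0,"gripper":-1},{"wx":0,"wy":0,"wz":0,"dx":-1,"dy":0.13,"dz":0,"gripper":-1},{"wx":0,"wy":0,"wz":0,"dx":-1,"dy":0.13,"dz":0,"gripper":-1},{"wx":0,"wy":0,"wz":0,"dx":-1,"dy":0.13,"dz":0,"gripper":-1},{"wx":0,"wy":0,"wz":0,"dx":-1,"dy":0.13,"dz":0,"gripper":-1},{"wx":0,"wy":0,"wz":0,"dx":-1,"dy":0.13,"dz":0,"gripper":-1},{"wx":0,"wy":0,"wz":0,"dx":-1,"dy":0.13,"dz":0,"gripper":-1},{"wx":0,"wy":0,"wz":0,"dx":-1,"dy":0.13,"dz":0,"gripper":-1},{"wx":0,"wy":0,"wz":0,"dx":-1,"dy":0.13,"dz":0,"gripper":-1},{"wx":0,"wy":0,"wz":0,"dx":0,"dy":0,"dz":0,"gripper":-1},{"wx":0,"wy":0,"wz":0,"dx":0,"dy":0,"dz":0,"gripper":-1}]' 20
```

```text
t: 35.3
tcp_pos: [0.5141, -0.346, 0.1152]
eef_rot: [-2.221, -2.221, -0.0]
wrist_force: [-1.3, 0.4, -1.6]
finger_gap: 0.0491
finger_force: 20.0
```

```bash
python3 -m crank '[{"wx":0,"wy":0,"wz":0,"dx":0.02,"dy":-0.01,"dz":0.5,"gripper":-1},{"wx":0,"wy":0,"wz":0,"dx":0,"dy":0,"dz":0.9,"gripper":-1},{"wx":0,"wy":0,"wz":0,"dx":0,"dy":0,"dz":0.7,"gripper":-1},{"wx":0,"wy":0,"wz":0,"dx":0,"dy":0,"dz":0.4,"gripper":-1},{"wx":0,"wy":0,"wz":0,"dx":0,"dy":0,"dz":0.18,"gripper":-1},{"wx":0,"wy":0,"wz":0,"dx":0,"dy":0,"dz":0.07,"gripper":-1},{"wx":0,"wy":0,"wz":0,"dx":0,"dy":0,"dz":0.05,"gripper":-1},{"wx":0,"wy":0,"wz":0,"dx":0,"dy":0,"dz":0.03,"gripper":-1},{"wx":0,"wy":0,"wz":0,"dx":0,"dy":0,"dz":0,"gripper":-1}]' 20; python3 -m crank '[{"wx":0,"wy":0,"wz":0,"dx":0,"dy":0,"dz":0.03,"gripper":-1},{"wx":0,"wy":0,"wz":0,"dx":0,"dy":0,"dz":0,"gripper":-1}]' 20
```

```text
t: 36.42
tcp_pos: [0.5139, -0.346, 0.0026]
eef_rot: [2.222, 2.221, 0.0]
wrist_force: [0.2, 0.0, -1.1]
finger_gap: 0.0492
finger_force: 20.0
t: 36.67
tcp_pos: [0.5138, -0.3459, 0.0011]
eef_rot: [-2.222, -2.221, -0.0]
wrist_force: [-0.4, -0.1, -0.4]
finger_gap: 0.0499
finger_force: 20.0
```

```bash
python3 -m crank '[{"wx":0,"wy":0,"wz":0,"dx":0,"dy":0,"dz":0.025,"gripper":-1},{"wx":0,"wy":0,"wz":0,"dx":0,"dy":0,"dz":0.015,"gripper":-1},{"wx":0,"wy":0,"wz":0,"dx":0,"dy":0,"dz":0,"gripper":-1}]' 20; python3 -m crank '[{"wx":0,"wy":0,"wz":0,"dx":0,"dy":0,"dz":0.01,"gripper":-1},{"wx":0,"wy":0,"wz":0,"dx":0,"dy":0,"dz":0,"gripper":-1}]' 20
```

```text
t: 37.05
tcp_pos: [0.5138, -0.3459, -0.0005]
eef_rot: [-2.222, -2.221, -0.0]
wrist_force: [-0.6, 0.2, -1.2]
finger_gap: 0.0494
finger_force: 20.0
t: 37.3
tcp_pos: [0.5139, -0.3459, -0.0007]
eef_rot: [2.222, 2.221, 0.0]
wrist_force: [-0.7, 0.6, 0.1]
finger_gap: 0.0496
finger_force: 20.0
```

One more half millimetre confirmed contact last time; repeat, then release and go to the weight.

```bash
python3 -m crank '[{"wx":0,"wy":0,"wz":0,"dx":0,"dy":0,"dz":0.01,"gripper":-1},{"wx":0,"wy":0,"wz":0,"dx":0,"dy":0,"dz":0,"gripper":-1}]' 20; python3 -m crank '[{"wx":0,"wy":0,"wz":0,"dx":0,"dy":0,"dz":0,"gripper":0.2},{"wx":0,"wy":0,"wz":0,"dx":0,"dy":0,"dz":0,"gripper":0.5},{"wx":0,"wy":0,"wz":0,"dx":0,"dy":0,"dz":0,"gripper":0.8},{"wx":0,"wy":0,"wz":0,"dx":0,"dy":0,"dz":-0.5,"gripper":0.8},{"wx":0,"wy":0,"wz":0,"dx":0,"dy":0,"dz":-1,"gripper":0.8},{"wx":0,"wy":0,"wz":0,"dx":0,"dy":0,"dz":-1,"gripper":0.8},{"wx":0,"wy":0,"wz":0,"dx":0,"dy":0,"dz":-0.5,"gripper":0.8},{"wx":0,"wy":0,"wz":0,"dx":0.94,"dy":-0.09,"dz":0,"gripper":0.8},{"wx":0,"wy":0,"wz":0,"dx":0.94,"dy":-0.09,"dz":0,"gripper":0.8},{"wx":0,"wy":0,"wz":0,"dx":0.94,"dy":-0.09,"dz":0,"gripper":0.8},{"wx":0,"wy":0,"wz":0,"dx":0.94,"dy":-0.09,"dz":0,"gripper":0.8},{"wx":0,"wy":0,"wz":0,"dx":0.94,"dy":-0.09,"dz":0,"gripper":0.8},{"wx":0,"wy":0,"wz":0,"dx":0.94,"dy":-0.09,"dz":0,"gripper":0.8},{"wx":0,"wy":0,"wz":0,"dx":0.94,"dy":-0.09,"dz":0,"gripper":0.8},{"wx":0,"wy":0,"wz":0,"dx":0.94,"dy":-0.09,"dz":0,"gripper":0.8},{"wx":0,"wy":0,"wz":0,"dx":0.94,"dy":-0.09,"dz":0,"gripper":0.8},{"wx":0,"wy":0,"wz":0,"dx":0.94,"dy":-0.09,"dz":0,"gripper":0.8},{"wx":0,"wy":0,"wz":0,"dx":0,"dy":0,"dz":0,"gripper":0.8},{"wx":0,"wy":0,"wz":0,"dx":0,"dy":0,"dz":0,"gripper":0.8}]' 20
python3 g.py .480 .030 .04 .035 .07 -.006
python3 - <<'E'
from h import *
p=viewer.camera('top');w=cloud(p)
print(circ(w,.533,-.419,.035,.04,.055),circ(w,.5137,-.346,.035,.04,.055))
s,p,w=wrist()
m=(np.hypot(w[...,0]-.641,w[...,1]-.0085)<.065)&(w[...,2]>.010)&(w[...,2]<.018)
q=(w[m][:,:2]*1000).astype(np.float32);print(len(q),cv2.minAreaRect(q))
E
```

```text
t: 37.55
tcp_pos: [0.5139, -0.346, -0.0007]
eef_rot: [2.222, 2.221, -0.0]
wrist_force: [-3.0, 1.6, 5.1]
finger_gap: 0.0495
finger_force: 20.0
t: 39.92
tcp_pos: [0.4783, 0.0296, 0.1195]
eef_rot: [2.221, 2.22, 0.001]
wrist_force: [0.7, -0.7, 0.4]
finger_gap: 0.0796
finger_force: 0.0
[0.4783415  0.02962352 0.11954717] 0.07964756661816576
(2563, array([0.4801, 0.0312, 0.0495]), array([0.0394, 0.0397, 0.0287]), array([480.50012207,  31.25913811]))
dx,dy,dz units [0.04 0.04 3.14]
(344, array([ 0.5342, -0.4173,  0.0475]), array([0.048 , 0.0495, 0.0147]), array([ 533.87921143, -416.9659729 ])) (351, array([ 0.5139, -0.3471,  0.0474]), array([0.049 , 0.0502, 0.0148]), array([ 512.83642578, -346.99621582]))
4128 ((642.4395751953125, 9.711387634277344), (81.97217559814453, 81.30648040771484), 2.686556816101074)
```

```bash
python3 -m crank '[{"wx":0,"wy":0,"wz":0,"dx":0.04,"dy":0.04,"dz":0.5,"gripper":0.8},{"wx":0,"wy":0,"wz":0,"dx":0,"dy":0,"dz":0.9,"gripper":0.8},{"wx":0,"wy":0,"wz":0,"dx":0,"dy":0,"dz":0.9,"gripper":0.8},{"wx":0,"wy":0,"wz":0,"dx":0,"dy":0,"dz":0.55,"gripper":0.7},{"wx":0,"wy":0,"wz":0,"dx":0,"dy":0,"dz":0.25,"gripper":0.4},{"wx":0,"wy":0,"wz":0,"dx":0,"dy":0,"dz":0,"gripper":0.2},{"wx":0,"wy":0,"wz":0,"dx":0,"dy":0,"dz":0,"gripper":0},{"wx":0,"wy":0,"wz":0,"dx":0,"dy":0,"dz":0,"gripper":-0.15},{"wx":0,"wy":0,"wz":0,"dx":0,"dy":0,"dz":0,"gripper":-0.5},{"wx":0,"wy":0,"wz":0,"dx":0,"dy":0,"dz":0,"gripper":-1},{"wx":0,"wy":0,"wz":0,"dx":0,"dy":0,"dz":0,"gripper":-1},{"wx":0,"wy":0,"wz":0,"dx":0,"dy":0,"dz":0,"gripper":-1}]' 50
```

```text
t: 41.58
tcp_pos: [0.4802, 0.0316, -0.0045]
eef_rot: [2.221, 2.22, 0.001]
wrist_force: [-1.3, -0.4, 6.4]
finger_gap: 0.0391
finger_force: 50.0
```

```bash
python3 -m crank '[{"wx":0,"wy":0,"wz":0,"dx":0,"dy":0,"dz":-0.4,"gripper":-1},{"wx":0,"wy":0,"wz":0,"dx":0,"dy":0,"dz":-0.8,"gripper":-1},{"wx":0,"wy":0,"wz":0,"dx":0,"dy":0,"dz":-0.4,"gripper":-1},{"wx":0,"wy":0,"wz":0,"dx":-0.09,"dy":0.4,"dz":0,"gripper":-1},{"wx":0,"wy":0,"wz":0,"dx":-0.09,"dy":0.8,"dz":0,"gripper":-1},{"wx":0,"wy":0,"wz":0,"dx":-0.09,"dy":0.8,"dz":0,"gripper":-1},{"wx":0,"wy":0,"wz":0,"dx":-0.09,"dy":0.8,"dz":0,"gripper":-1},{"wx":0,"wy":0,"wz":0,"dx":-0.09,"dy":0.8,"dz":0,"gripper":-1},{"wx":0,"wy":0,"wz":0,"dx":-0.09,"dy":0.45,"dz":0,"gripper":-1},{"wx":0,"wy":0,"wz":0,"dx":0,"dy":0,"dz":0,"gripper":-1},{"wx":0,"wy":0,"wz":0,"dx":0,"dy":0,"dz":0,"gripper":-1}]' 50
```

```text
t: 42.95
tcp_pos: [0.6405, 0.0104, 0.0581]
eef_rot: [-2.22, -2.22, 0.002]
wrist_force: [0.1, 0.1, -5.2]
finger_gap: 0.039
finger_force: 50.0
```

```bash
python3 -m crank '[{"wx":0,"wy":0,"wz":0,"dx":-0.02,"dy":0.03,"dz":0.4,"gripper":-1},{"wx":0,"wy":0,"wz":0,"dx":0,"dy":0,"dz":0.5,"gripper":-1},{"wx":0,"wy":0,"wz":0,"dx":0,"dy":0,"dz":0.25,"gripper":-1},{"wx":0,"wy":0,"wz":0,"dx":0,"dy":0,"dz":0.12,"gripper":-1},{"wx":0,"wy":0,"wz":0,"dx":0,"dy":0,"dz":0.06,"gripper":-1},{"wx":0,"wy":0,"wz":0,"dx":0,"dy":0,"dz":0.03,"gripper":-1},{"wx":0,"wy":0,"wz":0,"dx":0,"dy":0,"dz":0,"gripper":-1}]' 50;  python3 -m crank '[{"wx":0,"wy":0,"wz":0,"dx":0,"dy":0,"dz":0.03,"gripper":-1},{"wx":0,"wy":0,"wz":0,"dx":0,"dy":0,"dz":0,"gripper":-1}]' 50
```

```text
t: 43.82
tcp_pos: [0.6429, 0.0092, 0.0046]
eef_rot: [2.221, 2.221, 0.001]
wrist_force: [0.2, -0.1, -4.6]
finger_gap: 0.039
finger_force: 50.0
t: 44.08
tcp_pos: [0.6428, 0.0093, 0.0032]
eef_rot: [2.222, 2.221, 0.0]
wrist_force: [0.7, 0.5, -4.4]
finger_gap: 0.0388
finger_force: 50.0
```

```bash
python3 -m crank '[{"wx":0,"wy":0,"wz":0,"dx":0,"dy":0,"dz":0.03,"gripper":-1},{"wx":0,"wy":0,"wz":0,"dx":0,"dy":0,"dz":0.02,"gripper":-1},{"wx":0,"wy":0,"wz":0,"dx":0,"dy":0,"dz":0,"gripper":-1}]' 50;  python3 -m crank '[{"wx":0,"wy":0,"wz":0,"dx":0,"dy":0,"dz":0.012,"gripper":-1},{"wx":0,"wy":0,"wz":0,"dx":0,"dy":0,"dz":0,"gripper":-1}]' 50
```

```text
t: 44.45
tcp_pos: [0.6427, 0.0093, 0.001]
eef_rot: [-2.222, -2.221, 0.0]
wrist_force: [-0.1, 0.2, -4.8]
finger_gap: 0.0389
finger_force: 50.0
t: 44.7
tcp_pos: [0.6428, 0.0093, 0.0007]
eef_rot: [2.222, 2.221, 0.0]
wrist_force: [-0.1, 0.5, -4.6]
finger_gap: 0.0388
finger_force: 50.0
```

```bash
python3 -m crank '[{"wx":0,"wy":0,"wz":0,"dx":0,"dy":0,"dz":0.012,"gripper":-1},{"wx":0,"wy":0,"wz":0,"dx":0,"dy":0,"dz":0,"gripper":-1}]' 50;  python3 -m crank '[{"wx":0,"wy":0,"wz":0,"dx":0,"dy":0,"dz":0.012,"gripper":-1},{"wx":0,"wy":0,"wz":0,"dx":0,"dy":0,"dz":0,"gripper":-1}]' 50
```

```text
t: 44.95
tcp_pos: [0.6428, 0.0092, 0.0006]
eef_rot: [2.222, 2.221, 0.0]
wrist_force: [-3.1, -0.4, 0.8]
finger_gap: 0.0387
finger_force: 50.0
t: 45.2
tcp_pos: [0.6428, 0.0093, 0.0005]
eef_rot: [2.222, 2.221, 0.0]
wrist_force: [-5.3, -0.5, 5.6]
finger_gap: 0.0392
finger_force: 50.0
```

Seated. Release, lift clear, and check everything.

```bash
python3 -m crank '[{"wx":0,"wy":0,"wz":0,"dx":0,"dy":0,"dz":0,"gripper":-0.02},{"wx":0,"wy":0,"wz":0,"dx":0,"dy":0,"dz":0,"gripper":0.3},{"wx":0,"wy":0,"wz":0,"dx":0,"dy":0,"dz":0,"gripper":0.6},{"wx":0,"wy":0,"wz":0,"dx":0,"dy":0,"dz":-0.5,"gripper":0.6},{"wx":0,"wy":0,"wz":0,"dx":0,"dy":0,"dz":-1,"gripper":0.6},{"wx":0,"wy":0,"wz":0,"dx":0,"dy":0,"dz":-1,"gripper":0.6},{"wx":0,"wy":0,"wz":0,"dx":-1,"dy":-0.6,"dz":-1,"gripper":0.6},{"wx":0,"wy":0,"wz":0,"dx":-1,"dy":-0.6,"dz":-0.5,"gripper":0.6},{"wx":0,"wy":0,"wz":0,"dx":-1,"dy":-0.6,"dz":0,"gripper":0.6},{"wx":0,"wy":0,"wz":0,"dx":-1,"dy":-0.6,"dz":0,"gripper":0.6},{"wx":0,"wy":0,"wz":0,"dx":0,"dy":0,"dz":0,"gripper":0.6},{"wx":0,"wy":0,"wz":0,"dx":0,"dy":0,"dz":0,"gripper":0.6}]' 20
python3 - <<'E'
from h import *
s,p,w=wrist();print(circ(w,.643,.0093,.03,.02,.08),circ(w,.643,.0093,.02,.055,.08))
p=viewer.camera('scene');save(p,'end.png');w=cloud(p)
p=viewer.camera('top');w=cloud(p)
for c in [(.508,.382),(.530,.331),(.534,-.418),(.514,-.346),(.643,.009),(.4254,-.2484),(.3659,.3145)]:
    print(c,circ(w,*c,.03 if c[0]>.5 else .055,.03,.09))
E
```

```text
t: 46.7
tcp_pos: [0.5471, -0.1504, 0.1607]
eef_rot: [2.221, 2.22, 0.001]
wrist_force: [-0.2, 0.2, 0.8]
finger_gap: 0.0703
finger_force: 0.0
(2250, array([0.6424, 0.0084, 0.0444]), array([0.0397, 0.0392, 0.0487]), array([642.25634766,   8.42342186])) (885, array([0.6426, 0.0084, 0.0624]), array([0.0255, 0.0256, 0.0126]), array([642.67333984,   8.49500179]))
(0.508, 0.382) (129, array([0.5087, 0.3786, 0.0559]), array([0.0276, 0.0278, 0.0514]), array([508.68829346, 378.640625  ]))
(0.53, 0.331) (125, array([0.5305, 0.3297, 0.0545]), array([0.0261, 0.0272, 0.049 ]), array([530.39831543, 329.57946777]))
(0.534, -0.418) (374, array([ 0.5343, -0.4177,  0.0431]), array([0.0494, 0.05  , 0.0246]), array([ 533.71722412, -417.42279053]))
(0.514, -0.346) (370, array([ 0.5137, -0.3474,  0.0442]), array([0.0493, 0.0502, 0.0276]), array([ 514.07165527, -346.83334351]))
(0.643, 0.009) (235, array([0.6429, 0.0073, 0.0511]), array([0.0396, 0.0386, 0.0407]), array([642.68829346,   7.22706842]))
(0.4254, -0.2484) (164, array([ 0.4252, -0.2485,  0.0454]), array([0.0499, 0.0502, 0.0308]), array([ 425.4335022 , -248.60562134]))
(0.3659, 0.3145) (352, array([0.3658, 0.3144, 0.0403]), array([0.0731, 0.0747, 0.0205]), array([365.24121094, 314.43444824]))
```

View pics/end.png

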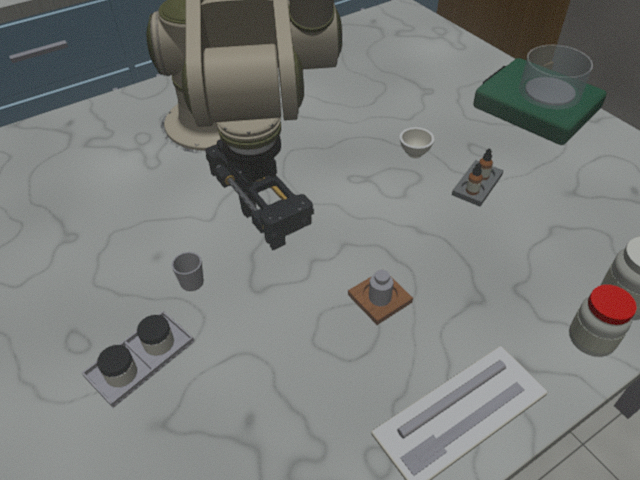

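The scene view shows both droppers upright in the rack (478,178), the jars in the tray bays at (117,365) and (155,335), and the weight in its block (381,288). The mortar and cup have not moved.

```bash
python3 -c "
from rig import order
print(order.hand_in())"
```

```text
the job is handed in; nothing more can be done
None
```

The job is handed in: both dropper bottles stand in the rack, both jars in the tray, one to a bay, and the weight is in its block, with the mortar and cup where they were; the robot's clock read about 47 s of the 118 s allowed.

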